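# Tidy the kitchen counter after breakfast

### The job

Tidy up the counter after breakfast: stand the two spice jars upright in the wooden spice crate, stand the two coffee pods upright (foil lid up) in the black pod tray, and slide the steel pepper mill upright and fully home into the round hole of its dark wooden stand. Leave the egg cup standing where it is.

Things in the scene. Friction and masses are not known exactly. Their poses are not given: they have to be found in the camera images.
- mill: Loose rigid steel pepper mill, upright, 128 mm tall: steel body 40 mm diameter up to 76 mm (foot edge chamfered 2.5 mm wide, 3 mm high), black band 37.6 mm diameter to 82 mm, steel head 40 mm diameter to 116 mm, small black knob 18 mm diameter on top. About 200 g (150 to 260). Origin: centre of its underside; z up along its axis.
- paprika_jar: Loose spice jar with a red body and dark grey metal cap with a red disc on top, standing upright. Round, 82 mm tall: body 42 mm in diameter to 62 mm height, cap 39 mm in diameter above that. About 120 g. Origin: centre of its underside; z up.
- turmeric_jar: Loose spice jar with a yellow body and dark grey metal cap with a yellow disc on top, otherwise the same as the paprika jar (42 mm body diameter, 82 mm tall, about 120 g). Origin: centre of its underside; z up.
- green_pod: Loose single-serve coffee pod: white plastic cup with a green foil lid, standing upright on its narrow end. 43 mm tall; 43 mm in diameter at the bottom widening to 47 mm at 39 mm height, then a lid rim 51 mm in diameter and 4 mm thick on top. About 20 g. Origin: centre of its underside; z up towards the lid.
- blue_pod: Loose single-serve coffee pod with a blue foil lid, otherwise the same as the green pod. Origin: centre of its underside; z up towards the lid.
- spice_crate: Fixed open crate of light wood for the spice jars. 150 mm long (its x), 90 mm wide (its y), 35 mm high; walls and floor 5 mm thick: inside 140 by 80 mm, floor 5 mm above the counter, no dividers. Two jars fit along its long x axis (for instance 35 mm either side of the middle). Origin: centre of its underside; z up.
- pod_tray: Fixed low black plastic open tray for the coffee pods. 150 mm long (its x), 90 mm wide (its y), 22 mm high; walls and floor 5 mm thick: inside 140 by 80 mm, floor 5 mm above the counter, no dividers. Two pods fit along its long x axis (for instance 35 mm either side of the middle). Origin: centre of its underside; z up.
- mill_stand: Fixed square block of dark wood, 85 by 85 mm, 30 mm high, with one vertical round hole in the middle of its top for the mill: 42 mm diameter (the mill is 40 mm), 3 mm chamfer at the mouth, 22 mm deep; its flat floor, where the mill's underside ends, is 8 mm above the counter. Origin: centre of the block's underside, on the hole's axis; z up.
- egg_cup: Loose blue ceramic egg cup with a brown egg in it (one rigid piece), standing among the things. 50 mm in diameter at most, 68 mm tall, about 130 g. Not to be put away: leave it standing where it is. Origin: centre of its underside; z up.
Mind the look-alikes: they are no part of the job. Of the things that look like the turmeric_jar, take the one that is farthest from the robot's base at the start. There is more than one size of the mill; the one meant has the size given above.

How it is judged:
At the end, for the whole second after the job is handed in: Jars upright (7 deg) on the spice crate's floor, pods upright (7 deg) on the pod tray's floor, mill home in its stand (foot within 3.5 mm of the hole's floor and 5 mm of its axis, 3.5 deg of upright), all at rest. Egg cup upright, within 30 mm of its start (x of paprika_jar in the frame of spice_crate between -0.056 and 0.056 m and y of paprika_jar in the frame of spice_crate between -0.028 and 0.028 m and z of paprika_jar in the frame of spice_crate between 0 and 0.01 m and angle between each of paprika_jar, turmeric_jar, green_pod, blue_pod's own z axis and vertical below 0.12 rad and linear speed of each of paprika_jar, turmeric_jar, green_pod, blue_pod, mill below 0.02 m/s and angular speed of each of paprika_jar, turmeric_jar, green_pod, blue_pod, mill below 0.2 rad/s and x of turmeric_jar in the frame of spice_crate between -0.056 and 0.056 m and y of turmeric_jar in the frame of spice_crate between -0.028 and 0.028 m and z of turmeric_jar in the frame of spice_crate between 0 and 0.01 m and x of green_pod in the frame of pod_tray between -0.056 and 0.056 m and y of green_pod in the frame of pod_tray between -0.028 and 0.028 m and z of green_pod in the frame of pod_tray between 0 and 0.01 m and x of blue_pod in the frame of pod_tray between -0.056 and 0.056 m and y of blue_pod in the frame of pod_tray between -0.028 and 0.028 m and z of blue_pod in the frame of pod_tray between 0 and 0.01 m and horizontal distance between mill and mill_stand below 0.005 m and z of mill in the frame of mill_stand below 0.0115 m and angle between mill's own z axis and vertical below 0.06 rad and distance of egg_cup from where it was at the start of the episode below 0.03 m and angle between egg_cup's own z axis and vertical below 0.2 rad); the robot touches nothing.
It fails at once if the egg cup is knocked over or moved by more than 30 mm (distance of egg_cup from where it was at the start of the episode above 0.03 m or angle between egg_cup's own z axis and vertical above 0.4 rad).
It also fails if it takes over 125 s, if anything falls off the work surface, if the arm or the gripper's body presses on something with over 40 N, if the wrist force passes 120 N, or if a joint passes its speed limit or range.

### The arm

A 7-joint arm with a two-finger parallel gripper is mounted at the origin on the work surface. World frame = base frame: x ahead of the robot, y to its left, z up, the work surface at z = 0. Lengths are in m, angles in rad, forces in N, time in s.
With the tool pointing down it reaches from about 0.425 to 0.825 m from the base axis. Payload 3.6 kg.
Tool frame: the origin (TCP) lies where the fingers leave the gripper's body, on its centre line; the fingertips stand 73 mm ahead of it and the grasp point (between the pads) lies 54 mm ahead of it; z points along the fingers, y is the line along which they close (so a half turn about z gives the same grasp; the last joint's range is limited). The gripper opens to 85 mm and grips with 20 to 120 N. Pads are 22 mm wide; open, the fingers measure 114 mm over their backs; the gripper's body (76 mm by 85 mm) begins 54 mm behind the grasp point. The pads swing forward as they close: fully open they stand 13 mm farther back than shut.
Start: joints at [-1.232, 0.615, -0.013, 1.423, 0.008, 1.103, -0.04], TCP at [0.232, 0.607, 0.304] pointing down, gripper open.
Joint ranges: [-3.12, 3.12], [-0.3, 2.06], [-1.34, 1.32], [0.26, 2.42], [-1.36, 4.5], [0.01, 1.98], [-2.84, 2.84]. Speed limits (rad/s): [2.79, 2.79, 3.14, 3.14, 3.14, 3.14, 3.14].

### API

Orientations are given as a unit quaternion [x, y, z, w].
In Python, from station import arm, snapshot, camera_info, ticket gives the robot as it stands. Calls block until the motion is done:
- arm.movep(position, orientation): joint-space move of the TCP to a pose.
- arm.line_to(position, velocity=0.15, ori=None): straight line of the TCP; ori=None keeps the orientation; velocity is the mean speed in m/s.
- arm.move_j(angles): joint-space move.
- arm.move_gripper(opening, effort=None): opening from 0.0 (shut) to 1.0 (fully open); effort is the grip in N (None keeps the last); returns when the fingers have stopped.
- arm.pause(seconds).
- arm.ik(position, orientation): joint angles nearest the present ones, or None.
- snapshot(name): name is "scene" or "side" or "wrist"; returns the picture (384x512x3 uint8, blue, green, red); there is no depth.
- camera_info(name): a dict with "fx", "fy", "cx", "cy" (pixels), "R" (3x3) and "t" (3): a world point X has camera coordinates R X + t; the wrist camera has in their place "T_tool_cam" (4x4, takes a point from camera to tool coordinates, whose origin is the TCP and whose axes are the flange's). Camera axes: x right, y down, z forward; pixel columns grow to the right and rows downward; lengths in m; the calibration is good to about 2 mm. A picture is of the moment at which its call begins: read the wrist's pose just before it. camera_info takes no time and is no camera call.
A pose or a line that the arm cannot do raises arm.MotionError and nothing moves.
- ticket.finish_job(): hands the job in; it is judged then, once.
Readings, each from a call of its own:
- arm.read_time(): time.
- arm.read_joint_positions(): joint angles.
- arm.read_dq(): joint speeds.
- arm.read_effort(): joint torques, N m.
- arm.read_tool_pos(): TCP position.
- arm.read_eef_rot(): TCP orientation.
- arm.read_ft_force(): force on the tool from outside, world axes, zero at the start.
- arm.read_wrist_torque(): the same for the moment, N m.
- arm.read_opening(): opening from 0.0 (shut) to 1.0 (fully open).
- arm.read_finger_force(): force on a finger pad.
Only numpy, scipy, OpenCV 4.12 (cv2) and the standard library are available. Lean on these libraries where they do the work, as an engineer would, in place of code of your own. Each camera call takes 0.05 s, during which the arm holds its last target. There are 200 camera calls.

## Working session

There is one attempt and no reset: what is moved stays moved. The work goes in short steps, each a Python script; the robot and the scene stay as the last script left them, time stands still between calls to the robot, and variables do not carry over. Pictures are saved under pics/ and viewed, at most 14 in all, crops included, and the job is handed in when it is done.

```bash
mkdir -p pics; ls
python3 - <<'E'
from station import arm,snapshot,camera_info
import cv2,numpy as np
for n in("scene","side","wrist"):
    cv2.imwrite(f"pics/{n}0.png",snapshot(n)); print(n,camera_info(n))
print(arm.read_time(),arm.read_eef_rot(),arm.read_tool_pos())
a=cv2.imread("pics/scene0.png");cv2.imwrite("pics/scene0b.png",cv2.resize(a,(800,600),interpolation=cv2.INTER_CUBIC))
a=cv2.imread("pics/side0.png");cv2.imwrite("pics/side0b.png",cv2.resize(a,(800,600),interpolation=cv2.INTER_CUBIC))
E
```

```text
pics
scene {'fx': 406.6448518400016, 'fy': 406.6448518400016, 'cx': 255.20495643189565, 'cy': 196.05532444764165, 'R': array([[ 0.8108515 ,  0.5851379 ,  0.01155325],
       [ 0.46596931, -0.63351855, -0.6176786 ],
       [-0.35410796,  0.50622908, -0.78634577]]), 't': array([-0.38328225, -0.21015659,  1.06855584])}
side {'fx': 364.16014881707116, 'fy': 364.16014881707116, 'cx': 257.9433027714408, 'cy': 190.35620332855947, 'R': array([[-0.96893694, -0.24715715,  0.00863356],
       [-0.16384914,  0.6154105 , -0.77098857],
       [ 0.18524216, -0.74845391, -0.63679045]]), 't': array([0.45273447, 0.12488957, 0.68054002])}
wrist {'fx': 334.75340898252483, 'fy': 334.75340898252483, 'cx': 257.30026426637727, 'cy': 184.67307981759944, 'T_tool_cam': array([[ 3.45836549e-04, -9.51973150e-01, -3.06181322e-01,
         7.85345012e-02],
       [ 9.99999938e-01,  3.09562261e-04,  1.67030329e-04,
        -2.76986811e-04],
       [-6.42262060e-05, -3.06181361e-01,  9.51973198e-01,
        -6.88261021e-02],
       [ 0.00000000e+00,  0.00000000e+00,  0.00000000e+00,
         1.00000000e+00]])}
0.15 [ 1.81355936e-01  9.83417037e-01 -9.63448620e-04 -1.66823086e-04] [0.23172198 0.60682224 0.30301726]
```

View pics/scene0b.png

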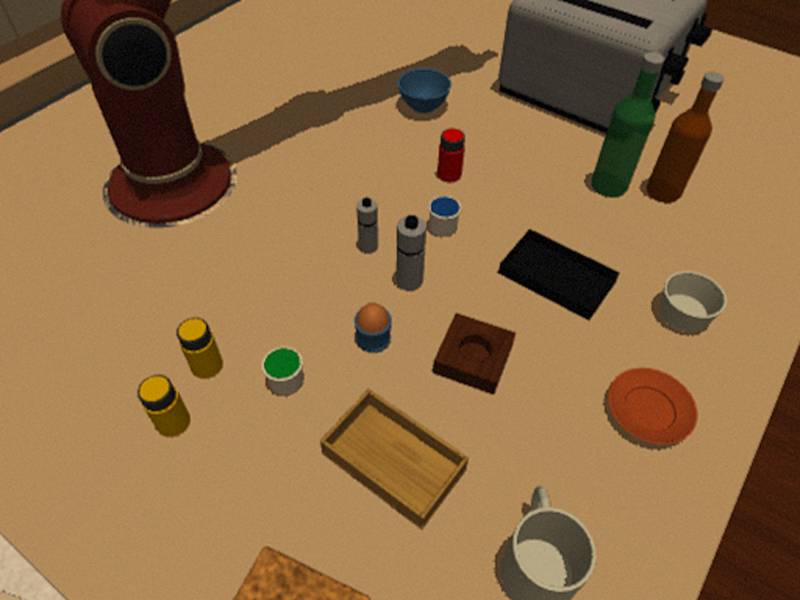

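View pics/side0b.png

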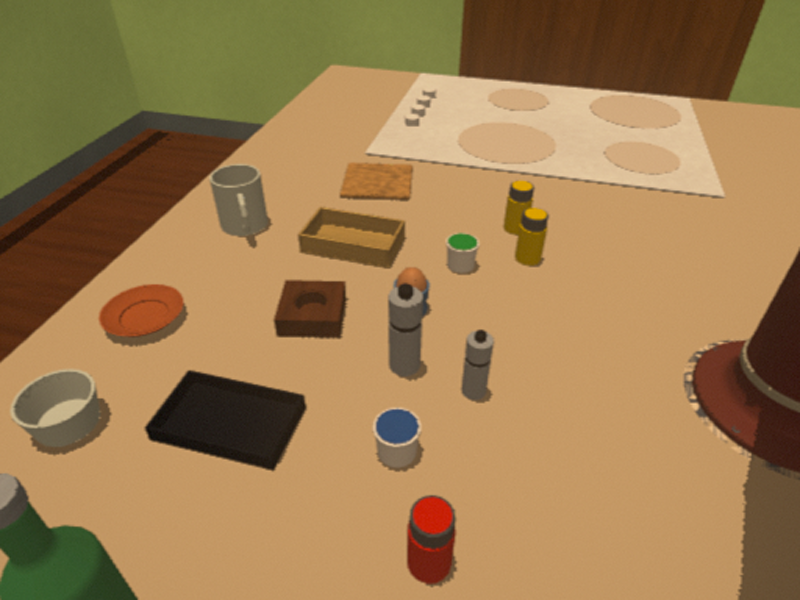

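The scene view shows all the objects (in 800x600 pixels): paprika (453,136), blue pod (445,209), green pod (283,363), two yellow jars (157,385) and (194,328), large mill (411,221), small mill (367,202), egg cup (373,320). It also shows the stand (476,345), crate (395,455) and tray (560,272). The side view shows the same things, so I can triangulate from the pair.

```bash
cat > geo.py <<'E'
import numpy as np,cv2
from station import camera_info
C={n:camera_info(n) for n in("scene","side")}
def P(c): 
    K=np.array([[c["fx"],0,c["cx"]],[0,c["fy"],c["cy"]],[0,0,1]]);return K@np.c_[c["R"],c["t"]]
def tri(a,b,s=1.5625):
    X=cv2.triangulatePoints(P(C["scene"]),P(C["side"]),np.array(a,float).reshape(2,1)/s,np.array(b,float).reshape(2,1)/s)
    X=(X[:3]/X[3]).ravel()
    e=[np.linalg.norm((lambda h:h[:2]/h[2])(P(C[n])@np.r_[X,1])-np.array(p)/s) for n,p in(("scene",a),("side",b))]
    return X,max(e)
def onplane(n,p,z,s=1.5625):
    c=C[n];d=c["R"].T@np.array([(p[0]/s-c["cx"])/c["fx"],(p[1]/s-c["cy"])/c["fy"],1]);o=-c["R"].T@c["t"]
    return o+d*(z-o[2])/d[2]
E
python3 - <<'E'
from geo import *
np.set_printoptions(precision=4,suppress=True)
pts=dict(paprika=((453,136),(433,515)),blue=((445,209),(398,427)),green=((283,363),(463,242)),turA=((157,385),(521,187)),turB=((194,328),(536,216)),
 mill=((411,221),(405,290)),small=((367,202),(481,336)),egg=((373,308),(412,272)),
 stTL=((458,316),(345,284)),stTR=((515,332),(345,309)),stBR=((495,377),(276,309)),stBL=((436,354),(287,283)),
 crT=((369,392),(404,219)),crR=((466,461),(313,211)),crB=((422,522),(301,238)),crL=((322,441),(391,249)),
 trT=((531,233),(272,463)),trR=((618,271),(150,428)),)
for k,(a,b) in pts.items(): print(k,*tri(a,b))
# lids by colour
def lid(img,k):
    h=cv2.cvtColor(img,cv2.COLOR_BGR2HSV);lo,hi={'blue':((100,120,60),(125,255,255)),'green':((50,120,60),(80,255,255)),'yellow':((20,150,140),(32,255,255)),'red':((0,200,150),(8,255,255))}[k]
    m=cv2.inRange(h,lo,hi);n,_,st,c=cv2.connectedComponentsWithStats(m)
    return [(st[i,4],(c[i]*1.5625).round(1)) for i in range(1,n) if st[i,4]>25]
for n in("scene","side"):
    for k in('blue','green','yellow','red'): print(n,k,lid(cv2.imread(f"pics/{n}0.png"),k))
E
```

```text
paprika [0.3675 0.293  0.0807] 0.21830612519188028
blue [0.4278 0.1818 0.039 ] 0.6410890740621089
green [ 0.4191 -0.1759  0.0414] 0.23594698197682937
turA [ 0.3465 -0.2997  0.081 ] 0.7671299582849925
turB [ 0.3176 -0.2177  0.0791] 0.19265965706692756
mill [0.4504 0.0574 0.1232] 0.5547022355769168
small [0.3592 0.0778 0.0924] 0.032269922217313646
egg [ 0.4689 -0.0531  0.0644] 0.01860423784774431
stTL [ 0.5571 -0.0012  0.0638] 5.067816019734416
stTR [0.5936 0.0278 0.0367] 25.8223678108359
stBR [ 0.6438 -0.0062 -0.0002] 4.5789718546162455
stBL [ 0.5992 -0.0345  0.0424] 19.72224999850883
crT [ 0.5273 -0.1618  0.0686] 8.422494454884358
crR [ 0.6693 -0.1655  0.0615] 6.31732344120776
crB [ 0.6803 -0.2124 -0.0161] 9.596220324413977
crL [ 0.5236 -0.2089 -0.0064] 7.344952600462866
trT [0.5498 0.2403 0.0125] 1.4322947100912355
trR [0.6926 0.2379 0.0214] 1.4967390404505623
scene blue [(np.int32(292), array([422.3,  84.1])), (np.int32(162), array([444.1, 206.1]))]
scene green [(np.int32(294), array([636.1, 110.8])), (np.int32(331), array([281.2, 362.6]))]
scene yellow [(np.int32(187), array([191.6, 328.8])), (np.int32(232), array([153.6, 388.1]))]
scene red [(np.int32(71), array([452.4, 134.1]))]
side blue [(np.int32(276), array([397.4, 424.7]))]
side green [(np.int32(131), array([461.9, 241. ])), (np.int32(2662), array([ 50.5, 564.4]))]
side yellow [(np.int32(67), array([521.8, 185.1])), (np.int32(87), array([535. , 213.1]))]
side red [(np.int32(449), array([432. , 514.7]))]
```

```bash
cat > rob.py <<'E'
import numpy as np
from station import arm
def q(a): return [np.cos(a/2),np.sin(a/2),0,0]   # tool down, closing axis y=(sin a,-cos a)
def qbest(pts,a):
    """of a, a+pi: the one reachable at all pts with the smallest last-joint angle"""
    best=None
    for k in(0,np.pi):
        js=[arm.ik(list(p),q(a+k)) for p in pts]
        if any(j is None for j in js): continue
        m=max(abs(j[6]) for j in js)
        if best is None or m<best[0]: best=(m,q(a+k))
    return best
E
python3 - <<'E'
from geo import *
from rob import *
np.set_printoptions(precision=4,suppress=True)
F=dict(st=(.03,[(458,316),(515,332),(495,377+11-11),(434,352)]),cr=(.035,[(369,392),(466,461),(422,520),(322,441)]),tr=(.022,[(531,233),(618,271),(588,316-8),(500,263)]))
S=dict(st=[(345,284),(343,318),(278,318),(287,283)],tr=[(190,374),(305,404),(275,464),(150,428)],cr=[(404,219),(391,246),(300,236),(316,210)])
for k,(z,p) in F.items():
    a=np.array([onplane("scene",x,z) for x in p]);print(k,"scene",a.mean(0),a[:,:2].tolist())
    b=np.array([onplane("side",x,z) for x in S[k]]);print(k,"side",b.mean(0),b[:,:2].tolist())
    # true height: match the four corners between the views
    for x in p:
        r=min((tri(x,y) for y in S[k]),key=lambda r:r[1]);print("  ",*r)
print("bottles",onplane("scene",(612,190),0),onplane("scene",(668,196),0),"bowl",onplane("scene",(424,100),0))
lids=dict(paprika=((452.4,134.1),(432,514.7)),blue=((444.1,206.1),(397.4,424.7)),green=((281.2,362.6),(461.9,241)),turA=((153.6,388.1),(521.8,185.1)))
for k,(a,b) in lids.items(): print(k,*tri(np.array(a)+.78,np.array(b)+.78))
E
```

```text
st scene [0.5962 0.0002 0.03  ] [[0.5531761538898301, 0.025205879365647332], [0.6288709543980059, 0.04760993596992613], [0.6430524751617411, -0.028898368344076775], [0.5596739796871718, -0.04292028461746916]]
st side [ 0.5935 -0.0014  0.03  ] [[0.5634966979153043, -0.04602157154243858], [0.5427807727163291, 0.02290964441345944], [0.6247920491820731, 0.04467989161732411], [0.6430043618040371, -0.027163835334702013]]
   [0.5485 0.0242 0.0289] 2.8470610685913433
   [0.6271 0.0461 0.0306] 1.3623203890828788
   [ 0.6432 -0.0282  0.0292] 0.1777276714455425
   [ 0.5614 -0.0439  0.0323] 0.5649035319888491
cr scene [ 0.6006 -0.1882  0.035 ] [[0.5298387002253397, -0.14241958670446814], [0.674540906438922, -0.1489585046865119], [0.6723140481173691, -0.2345428211248104], [0.525622658384954, -0.22683435601689295]]
cr side [ 0.5967 -0.1815  0.035 ] [[0.5238023425395422, -0.22682469643737335], [0.5238600496391688, -0.14667316618157855], [0.6675798391149768, -0.13644002357576568], [0.6717544783584033, -0.21603582313361014]]
   [ 0.527  -0.1436  0.0355] 1.6499543939339512
   [ 0.6729 -0.146   0.0279]
[... 285 characters left out ...]
9903600302, 0.15002104803373756]]
tr side [0.6147 0.201  0.022 ] [[0.6892965585227654, 0.15624031464452492], [0.5399902120943072, 0.16426731454355586], [0.540122249964335, 0.24562813224968955], [0.6895389343121743, 0.23795960252438375]]
   [0.5483 0.2406 0.0115] 2.484463293123002
   [0.6926 0.2379 0.0214] 1.4967390404505623
   [0.6895 0.1535 0.0189] 1.0465408102197797
   [0.5441 0.1576 0.013 ] 0.2491659353971461
bottles [0.6084 0.4244 0.    ] [0.6901 0.4665 0.    ] bowl [0.2091 0.4482 0.    ]
paprika [0.3673 0.2941 0.082 ] 0.019030171144833654
blue [0.4271 0.1823 0.0426] 0.46988652130884995
green [ 0.4191 -0.177   0.0414] 0.07279774615432803
turA [ 0.3457 -0.3048  0.0797] 0.04466919852397134
```

Run:
```python
from rob import *
P=dict(pap=(.3673,.2941),blue=(.4275,.182),green=(.419,-.1765),turA=(.346,-.302),mill=(.4504,.0574),stand=(.595,0),c1=(.564,-.186),c2=(.634,-.186),t1=(.582,.197),t2=(.652,.197))
for k,p in P.items():
    for a in(0,np.pi):
        r=[]
        for z in(.085,.10,.15,.25,.30):
            j=arm.ik([*p,z],q(a)); r.append(None if j is None else round(j[6],2))
        print(k,round(a,1),r)
```

```text
pap 0 [np.float64(-1.58), np.float64(-1.59), np.float64(-1.65), np.float64(-1.81), np.float64(-1.89)]
pap 3.1 [np.float64(0.7), np.float64(0.71), np.float64(0.74), np.float64(0.8), np.float64(0.82)]
blue 0 [np.float64(-1.36), np.float64(-1.37), np.float64(-1.42), np.float64(-1.55), np.float64(-1.62)]
blue 3.1 [np.float64(0.98), np.float64(0.99), np.float64(1.03), np.float64(1.1), np.float64(1.12)]
green 0 [np.float64(-0.9), np.float64(-0.88), np.float64(-0.77), np.float64(-0.44), np.float64(-0.5)]
green 3.1 [np.float64(1.56), np.float64(1.65), np.float64(1.9), np.float64(2.12), np.float64(2.15)]
turA 0 [np.float64(-0.58), np.float64(-0.31), np.float64(0.01), np.float64(-0.08), np.float64(-0.23)]
turA 3.1 [np.float64(1.72), np.float64(1.87), np.float64(2.32), np.float64(2.7), np.float64(2.7)]
mill 0 [np.float64(-1.06), np.float64(-1.08), np.float64(-1.14), np.float64(-1.25), np.float64(-1.32)]
mill 3.1 [np.float64(1.24), np.float64(1.25), np.float64(1.3), np.float64(1.4), np.float64(1.43)]
stand 0 [np.float64(-0.92), np.float64(-0.93), np.float64(-1.0), np.float64(-1.12), np.float64(-
[... 199 characters left out ...]
(-0.72)]
c1 3.1 [np.float64(1.71), np.float64(1.74), np.float64(1.84), np.float64(1.95), np.float64(1.99)]
c2 0 [np.float64(-0.78), np.float64(-0.78), np.float64(-0.79), np.float64(-0.83), np.float64(-0.85)]
c2 3.1 [np.float64(1.71), np.float64(1.73), np.float64(1.81), np.float64(1.9), np.float64(1.94)]
t1 0 [np.float64(-1.34), np.float64(-1.35), np.float64(-1.39), np.float64(-1.48), np.float64(-1.52)]
t1 3.1 [np.float64(1.1), np.float64(1.11), np.float64(1.14), np.float64(1.18), np.float64(1.19)]
t2 0 [np.float64(-1.36), np.float64(-1.37), np.float64(-1.41), np.float64(-1.47), np.float64(-1.5)]
t2 3.1 [np.float64(1.15), np.float64(1.16), np.float64(1.18), np.float64(1.21), np.float64(1.22)]
```

Run:
```python
from rob import *
from station import snapshot
import cv2,pickle
D=[]
for n,p in dict(pap=(.40,.26),mill=(.46,.07),stand=(.56,0.02),turA=(.38,-.27)).items():
    arm.movep([*p,.29],q(0)); pos=arm.read_tool_pos();rot=arm.read_eef_rot();im=snapshot("wrist")
    cv2.imwrite(f"pics/w_{n}.png",im);D.append((n,pos,rot))
    print(n,pos,rot,arm.read_time())
pickle.dump(D,open("tour.pkl","wb"))
I=[cv2.imread(f"pics/w_{n}.png") for n in("mill","stand")]
cv2.imwrite("pics/tA.png",np.hstack([cv2.resize(I[0],(400,300),interpolation=cv2.INTER_AREA),cv2.resize(I[1],(400,300),interpolation=cv2.INTER_AREA)]))
for n in("mill","stand"): cv2.imwrite(f"pics/big_{n}.png",cv2.resize(cv2.imread(f"pics/w_{n}.png"),(800,600),interpolation=cv2.INTER_CUBIC))
```

```text
pap [0.39982015 0.26107611 0.28995925] [ 9.99999073e-01  1.32569716e-03 -3.83473538e-05 -3.09557539e-04] 1.725
mill [0.4599224  0.07187941 0.28972149] [ 9.99998837e-01  1.30759381e-03 -3.85586402e-04 -6.84263921e-04] 2.5917
stand [0.56013129 0.0216551  0.28914593] [ 9.99998848e-01  1.21990027e-03 -8.82190848e-04 -1.91723714e-04] 3.1667
turA [ 0.38124442 -0.26875946  0.28991764] [ 9.99998705e-01  1.53404355e-03  3.12928413e-04 -3.72411296e-04] 4.5083
```

View pics/big_mill.png

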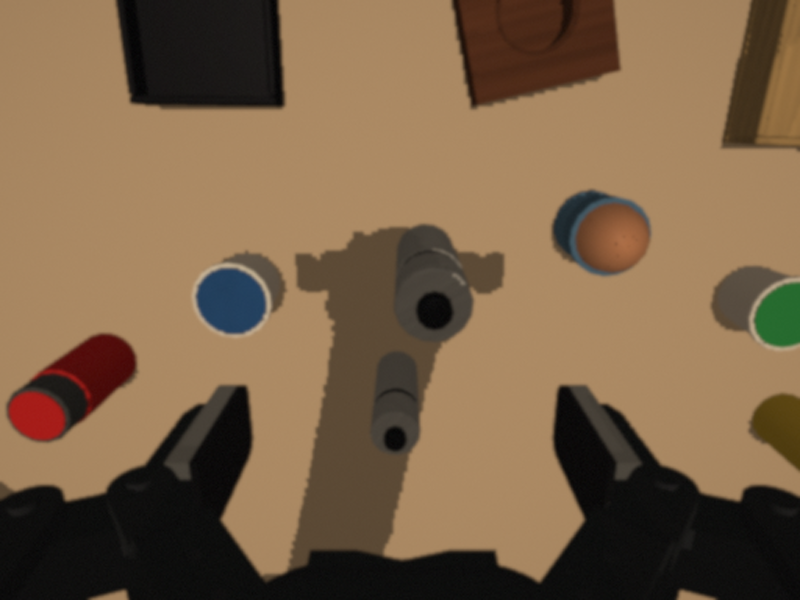

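View pics/big_stand.png

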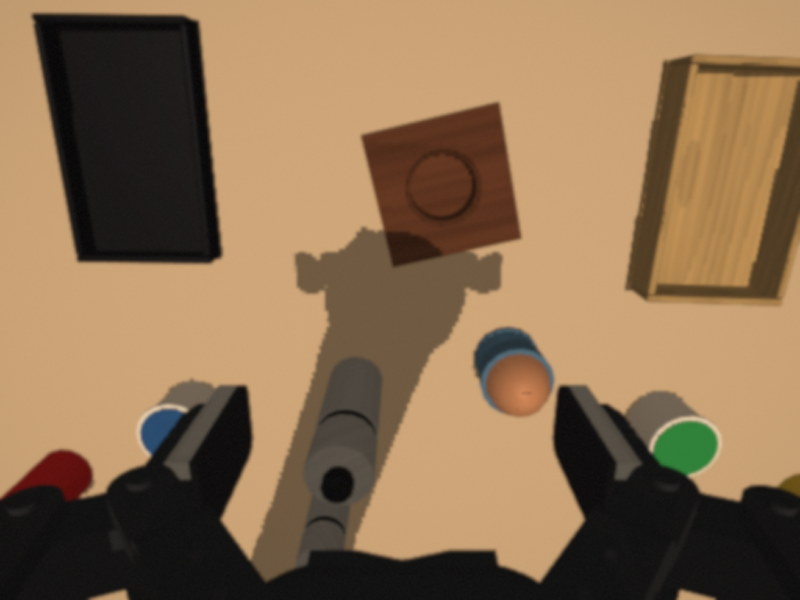

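View pics/w_turA.png

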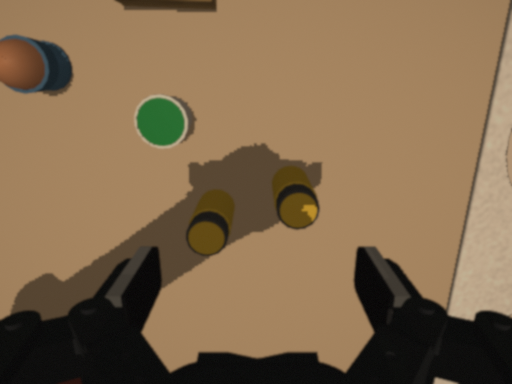

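In the wrist views (800x600 pixels), the mill knob is at (434,310) in the first and (337,484) in the second. The stand's corners are (362,136), (498,102), (521,238) and (393,266), with the hole near (443,185). In the third view (native pixels) turmeric A is at (297,209), turmeric B at (208,233) and the green lid at (162,121).

```bash
cat >> geo.py <<'E'
from scipy.spatial.transform import Rotation as Ro
_w=camera_info("wrist")
def wray(p,pos,rot,s=1.5625):
    R=Ro.from_quat(rot).as_matrix();T=_w["T_tool_cam"]
    d=R@T[:3,:3]@np.array([(p[0]/s-_w["cx"])/_w["fx"],(p[1]/s-_w["cy"])/_w["fy"],1]);return np.array(pos)+R@T[:3,3],d
def won(p,z,pos,rot,s=1.5625):
    o,d=wray(p,pos,rot,s);return o+d*(z-o[2])/d[2]
def inter(rays):
    A=np.zeros((3,3));b=np.zeros(3)
    for o,d in rays:
        d=d/np.linalg.norm(d);M=np.eye(3)-np.outer(d,d);A+=M;b+=M@o
    return np.linalg.solve(A,b)
E
python3 - <<'E'
from geo import *
import pickle
np.set_printoptions(precision=4,suppress=True)
D={n:(p,r) for n,p,r in pickle.load(open("tour.pkl","rb"))}
m,s,t=D["mill"],D["stand"],D["turA"]
print("knob tri",inter([wray((434,311),*m),wray((337,484),*s)]),won((434,311),.128,*m),won((337,484),.128,*s))
c=[(362,136),(498,102),(521,238),(393,266)]
w=np.array([won(x,.03,*s) for x in c]);print("stand",w.mean(0),w[:,:2].tolist(),[np.linalg.norm(w[i]-w[i-1]) for i in range(4)])
print("stand corner tri",inter([wray((393,266),*s),wray((473,107),*m)]),inter([wray((521,238),*s),wray((620,69),*m)]))
print("hole",won((442,186),.028,*s))
print("green",inter([wray((787,314),*m),wray((162,121),*t,1)]),won((162,121),.043,*t,1),won((686,447),.043,*s))
print("blue",won((232,300),.043,*m)); print("egg",won((611,236),.06,*m))
print("turA",won((297,209),.082,*t,1),"turB",won((207,236),.082,*t,1)); print("pap",won((38,416),.082,*m))
print("tray",[won(x,.022,*s)[:2] for x in((34,16),(186,16),(216,260),(79,260))]);print("crate",[won(x,.035,*s)[:2] for x in((692,57),(650,298),(782,303))])
E
```

```text
knob tri [0.45   0.0564 0.12  ] [0.4529 0.0569 0.128 ] [0.4564 0.0553 0.128 ]
stand [ 0.5981 -0.0041  0.03  ] [[0.6290175226925001, 0.045782204115382696], [0.6485285017112021, -0.03494285841922595], [0.5667535098776217, -0.05444741510878076], [0.5480035807968927, 0.027324546976749974]] [np.float64(0.08308997465706781), np.float64(0.08304946732812142), np.float64(0.08406888259658384), np.float64(0.08389406191054194)]
stand corner tri [0.5457 0.0282 0.0202] [ 0.5668 -0.0543  0.0302]
hole [ 0.5992 -0.0033  0.028 ]
green [ 0.4194 -0.1786  0.0393] [ 0.4204 -0.1797  0.043 ] [ 0.4208 -0.1778  0.043 ]
blue [0.4286 0.1804 0.043 ]
egg [ 0.4745 -0.0493  0.06  ]
turA [ 0.3482 -0.3042  0.082 ] turB [ 0.3214 -0.2232  0.082 ]
pap [0.3678 0.291  0.082 ]
tray [array([0.6949, 0.2345]), array([0.6951, 0.1467]), array([0.5496, 0.1448]), array([0.5493, 0.2356])]
crate [array([ 0.6727, -0.1428]), array([ 0.5282, -0.1403]), array([ 0.525 , -0.2271])]
```

```bash
cat >> rob.py <<'E'
H=.29
def pick(p,z,op=.75,eff=40,a=0,v=.25):
    arm.move_gripper(op); arm.movep([*p,H],q(a)); arm.line_to([*p,z],v)
    arm.move_gripper(0,eff); print("grip",arm.read_opening(),arm.read_finger_force())
    arm.line_to([*p,H],v); print("lifted",arm.read_opening(),arm.read_finger_force(),arm.read_ft_force())
def place(p,z,op=.75,a=0,v=.25):
    arm.movep([*p,H],q(a)); arm.line_to([*p,z+.03],v); arm.line_to([*p,z],.06)
    print("down",arm.read_ft_force()); arm.move_gripper(op); arm.line_to([*p,H],v); print("t",arm.read_time())
E
python3 - <<'E'
from rob import *
from station import snapshot
import cv2
pick((.348,-.3035),.102); place((.564,-.186),.1075)
pick((.3675,.2925),.102); place((.634,-.186),.1075)
pick((.4195,-.178),.088,.85,30); place((.584,.193),.0935,.8)
cv2.imwrite("pics/chk1.png",snapshot("side"));cv2.imwrite("pics/chk1w.png",snapshot("scene"))
E
```

```text
grip 0.4786808607954073 40.30627906322479
lifted 0.480878892678046 40.61106741428375 [-0.82497967  0.35703389 -0.97259997]
down [-1.92902656  1.76154948  6.97489723]
t 10.9
grip 0.4790929818291718 40.165173411369324
lifted 0.47787722387874515 40.54373323917389 [-1.06468768  0.07258967 -1.61650048]
down [-1.78832615  1.57883354  6.24115384]
t 19.7333
grip 0.5733638197992403 30.31158685684204
lifted 0.5735650417859363 31.065019369125366 [-0.25894195  0.76889775 -0.44192316]
down [ 0.69854522  0.297376   -0.76430853]
t 27.3333
```

View pics/chk1w.png

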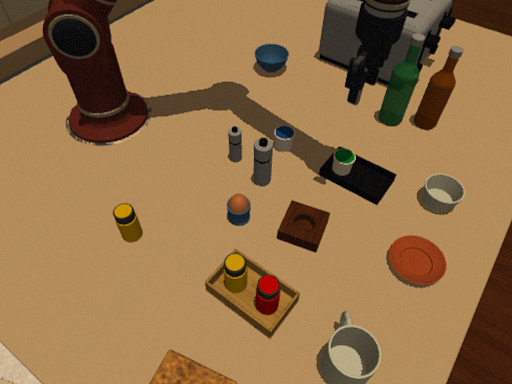

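Both jars stand in the crate and the green pod is in the tray. Next are the blue pod and the mill; I'll square the mill with two crossed grips before lifting it.

Run:
```python
from rob import *
from station import snapshot
import cv2
pick((.428,.181),.088,.85,30); place((.654,.193),.0935,.8)
p=(.4525,.057);z=.146
b=qbest([[*p,z],[*p,H]],np.pi/2); print(b)
arm.move_gripper(.75); arm.movep([*p,H],b[1]); arm.line_to([*p,z],.25); arm.move_gripper(0,20); print(arm.read_opening(),arm.read_tool_pos())
arm.move_gripper(.75); arm.line_to([*p,H],.25)
pick(p,z,.75,70)
t=arm.read_tool_pos();print(t)
arm.movep([.597,-.002,H],q(0)); arm.line_to([.597,-.002,.146+.05],.2)
print(arm.read_tool_pos(),arm.read_ft_force(),arm.read_time())
for n in("scene","side","wrist"): cv2.imwrite(f"pics/m_{n}.png",snapshot(n))
from geo import *
crop=[]
for n in("scene","side"):
    h=P(C[n])@np.array([.597,-.002,.06,1]);u,v=(h[:2]/h[2]).astype(int)
    print(n,u,v); crop.append(cv2.resize(cv2.imread(f"pics/m_{n}.png")[v-50:v+50,u-33:u+33],(396,600),interpolation=cv2.INTER_CUBIC))
cv2.imwrite("pics/m_crop.png",np.hstack(crop))
```

```text
grip 0.575231448718502 30.275149941444397
lifted 0.5723094845938775 31.06299340724945 [-0.70342948 -0.59653454  0.05281328]
down [-0.26098546 -0.42319256  0.06554345]
t 34.225
(np.float64(0.22685792754409645), [np.float64(0.7071067811865476), np.float64(0.7071067811865475), 0, 0])
0.46354033071141226 [0.45304558 0.05713595 0.14727008]
grip 0.4484246316904021 69.62817028129848
lifted 0.4544034604570827 70.4306979430892 [ 0.49219864  0.1242023  -1.96033431]
[0.45140382 0.0575759  0.28903507]
[ 0.59720159 -0.00168905  0.19685126] [ 0.01351016  0.05671155 -1.48578533] 42.425
scene 305 212
side 197 180
```

View pics/m_crop.png

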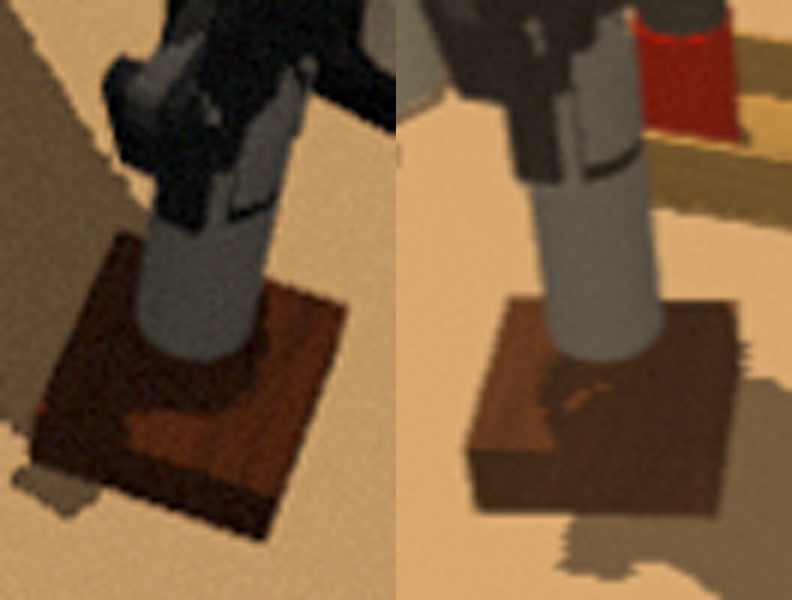

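View pics/m_wrist.png

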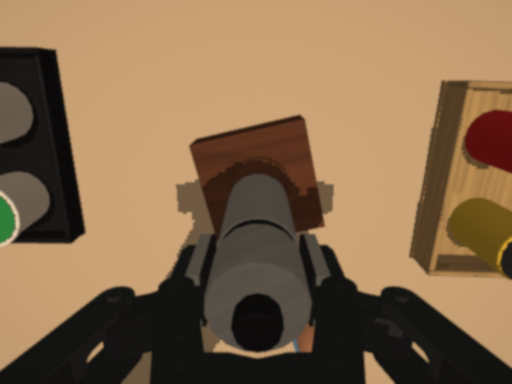

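Run:
```python
from geo import *
from scipy.optimize import least_squares
np.set_printoptions(precision=4,suppress=True)
org={"scene":(305-33,212-50,0),"side":(197-33,180-50,396)}
nat=lambda n,p:np.array([(p[0]-org[n][2]+.5)/6-.5+org[n][0],(p[1]+.5)/6-.5+org[n][1]])
th=np.linspace(0,2*np.pi,181)
def proj(n,X): h=P(C[n])@np.c_[X,np.ones(len(X))].T;return (h[:2]/h[2]).T
def foot(n,x,y):
    X=[np.c_[x+r*np.cos(th),y+r*np.sin(th),0*th+z] for r,z in((.0175,.0508),(.02,.0538))]
    u=proj(n,np.vstack(X));lo=proj(n,X[1]);return np.array([u[:,1].max(),(lo[:,0].min()+lo[:,0].max())/2])
c={"scene":(197,360,(137+262)/2),"side":(605,361,(547+664)/2)}
# horizontal centre at foot upper ring, bottom row of hull
obs={n:np.array([nat(n,(0,c[n][1]))[1],nat(n,(c[n][2],0))[0]]) for n in c}
sq=lambda x,y,t:np.c_[np.array([x,y])+.0425*np.array([[1,1],[1,-1],[-1,-1],[-1,1]])@np.array([[np.cos(t),np.sin(t)],[-np.sin(t),np.cos(t)]]),[.03]*4]
co={"scene":[(125,235),(348,305),(270,495),(38,410)],"side":[(508,298),(738,302),(718,455),(468,450)]}
for ns in(["scene"],["side"],["scene","side"]):
    f=least_squares(lambda p:np.concatenate([foot(n,*p)-obs[n] for n in ns]),[.597,-.002]);
    def res(p):
        r=[]
        for n in ns:
            u=proj(n,sq(*p))
            r+=[min(np.linalg.norm(u-nat(n,k),axis=1)) for k in co[n] if not(n=="side" and k[1]==455)]
        return np.array(r)
    s=least_squares(res,[.597,-.002,-.24],diff_step=1e-4) if 1 else 0
    print(ns,"foot",f.x,f.cost,"stand",s.x,s.cost)
from station import arm
pos,rot=arm.read_tool_pos(),arm.read_eef_rot()
w=np.array([won(k,.03,pos,rot,1) for k in((190,147),(304,116),(324,226))]);print("wrist corners",w,"centre",(w[0]+w[2])/2)
print("knob",won((257.5,319),.1788-.0,pos,rot,1),won((257.5,319),.174,pos,rot,1),pos)
```

```text
['scene'] foot [ 0.5953 -0.001 ] 3.2311742677852644e-27 stand [ 0.5975 -0.0027  0.2141] 2.0760307059353993
['side'] foot [ 0.5955 -0.0009] 1.6155871338926322e-27 stand [ 0.5971 -0.0018  0.2492] 0.12874574787224052
['scene', 'side'] foot [ 0.5954 -0.001 ] 0.002915805883254794 stand [ 0.5975 -0.0023  0.2251] 2.7743902892922594
wrist corners [[ 0.6289  0.0457  0.03  ]
 [ 0.6508 -0.0351  0.03  ]
 [ 0.5671 -0.0541  0.03  ]] centre [ 0.598  -0.0042  0.03  ]
knob [ 0.6029 -0.0025  0.1788] [ 0.599  -0.0025  0.174 ] [ 0.5979 -0.0022  0.1979]
```

Run:
```python
from rob import *
x0,y0=.599,-.0035
arm.line_to([x0,y0,.182],.1)
f0=np.array(arm.read_ft_force())
done=False
for dx,dy in[(0,0),(.002,0),(0,-.002),(-.002,0),(0,.002),(.002,-.002),(-.002,.002)]:
    arm.line_to([x0+dx,y0+dy,.182],.05)
    z=.182
    while z>.1535:
        z-=.003; arm.line_to([x0+dx,y0+dy,z],.04)
        f=np.array(arm.read_ft_force())-f0
        if np.linalg.norm(f)>20 : break
    print(dx,dy,z,f.round(1),np.round(arm.read_tool_pos(),4),round(arm.read_time(),1))
    if z<.165: break
```

```text
0 0 0.15199999999999997 [-0.4  1.3 19.6] [ 0.5997 -0.004   0.1555] 45.6
```

Run:
```python
from rob import *
from station import snapshot
import cv2
p=arm.read_tool_pos()
arm.move_gripper(.75); arm.pause(.2); arm.line_to([p[0],p[1],.29],.2); arm.movep([.38,-.02,.34],q(0)); arm.pause(.3)
print(arm.read_time(),arm.read_ft_force())
a,b=snapshot("scene"),snapshot("side")
cv2.imwrite("pics/f_scene.png",cv2.resize(a[110:350,190:430],(600,600),interpolation=cv2.INTER_CUBIC))
cv2.imwrite("pics/f_side.png",cv2.resize(b[100:310,70:300],(657,600),interpolation=cv2.INTER_CUBIC))
```

```text
48.225 [ 0.73204227 -0.39509798  0.46226477]
```

View pics/f_scene.png

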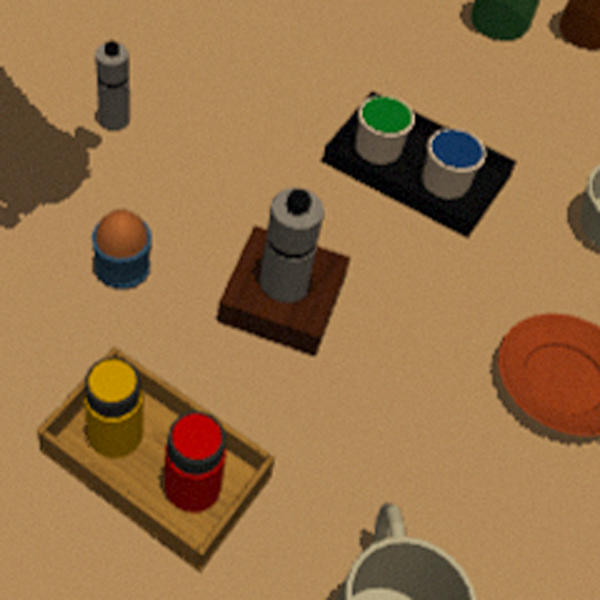

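View pics/f_side.png

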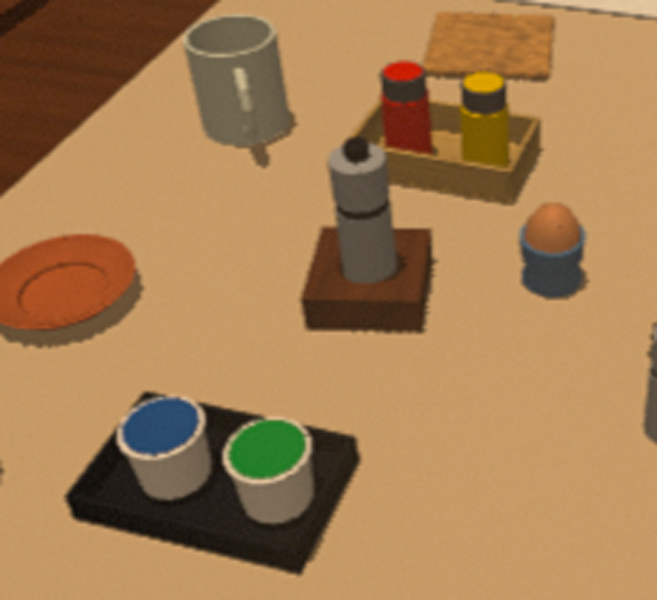

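The pictures show the mill upright in its stand (knob at scene crop (299,201) and side crop (356,149)), both jars in the crate and both pods in the tray. The egg cup hasn't moved. I'll check the seating in numbers.

Run:
```python
from geo import *
np.set_printoptions(precision=4,suppress=True)
S=lambda p:(np.array(p)/2.5+(190,110)); W=lambda p:(np.array(p)/np.array([657/230,600/210])+(70,100))
for k,a,b in[("knob",(299,201),(356,149)),("green",(386,115),(268,449)),("blue",(456,151),(162,427)),("pap",(196,437),(404,71)),("tur",(112,381),(484,84)),("egg",(122,230),(553,222))]: print(k,*tri(S(a),W(b),1))
def pr(n,X): h=P(C[n])@np.r_[X,1];return h[:2]/h[2]
for zf in(0.008,.014):
  for z in(zf+.128,zf+.118):
    X=np.array([.5975,-.0023,z]);print(zf,z,(pr("scene",X)-(190,110))*2.5,(pr("side",X)-(70,100))*2.857)
```

```text
knob [ 0.5968 -0.0026  0.1297] 0.13758441258565732
green [0.5819 0.1939 0.0472] 0.0481320028456917
blue [0.6521 0.1932 0.0455] 0.15271855326213693
pap [ 0.6321 -0.1854  0.0854] 0.25385244239309857
tur [ 0.5606 -0.1845  0.0842] 0.004112955463018906
egg [ 0.4702 -0.0558  0.0523] 0.3080069647489869
0.008 0.136 [300.7025 195.7431] [353.6263 141.3717]
0.008 0.126 [299.1165 204.2427] [355.1383 153.6699]
0.014 0.14200000000000002 [301.6702 190.5571] [352.706  133.8858]
0.014 0.132 [300.0641 199.1643] [354.2344 146.3175]
```

```bash
python3 -c "
from station import ticket
print(ticket.finish_job())"
```

```text
the job is handed in; nothing more can be done
None
```

I handed the job in after about 48 s of robot time: both jars are in the crate, both pods are in the tray, the mill is home in its stand and the egg cup is untouched; the last camera check agreed, but no verdict was returned.

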